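Make up two driftwood-lamp fitting kits

ROBOT

A 6-joint arm with a two-finger parallel gripper is mounted at the origin on the work surface. World frame = base frame: x ahead of the robot, y to its left, z up, the work surface at z = 0. Lengths are in m, angles in rad, forces in N, time in s.
With the tool pointing down it reaches from about 0.35 to 0.975 m from the base axis. Payload 4.9 kg.
Tool frame: the origin (TCP) lies midway between the tips of the shut fingers; the grasp point (between the pads) lies ctrl.tcp_to_grasp behind it (ctrl.tcp_to_grasp is the distance from the TCP to the grasp point, in m); z points along the fingers, y is the direction in which the jaws open and shut (so a half turn about z gives the same grasp; the last joint's range is limited). The gripper opens to 85 mm and grips with 20 to 120 N. Pads are 22 mm wide; open, the fingers measure 114 mm over their backs; the gripper's body (76 mm by 85 mm) begins 54 mm behind the grasp point. The pads swing forward as they close: fully open they stand 13 mm farther back than shut.
Start: joints at [-1.367, 0.053, 1.613, -0, 1.476, -0.119], TCP at [0.198, -0.593, 0.231] pointing down, gripper open.
Joint ranges: [-3.01, 3.01], [-1.01, 2.22], [0.06, 2.58], [-1.02, 4.17], [0.09, 2.62], [-3.14, 3.14]. Speed limits (rad/s): [2.57, 2.57, 3.14, 3.14, 3.14, 3.14].

INTERFACE

Orientations are given as a rotation vector (axis times angle).
In Python, from station import ctrl, get_image, calibration, finish_job, models gives the robot as it stands.
- The arm moves only by the shell command python3 -m creep 'ROWS' [FORCE]. ROWS is JSON, a list of rows, each a list of 7 numbers: the opening, from 0 (shut) to 1 (fully open), then the shift along the tool's x, y, z in m, then the turn, a rotation vector about the tool's x, y, z in degrees. A call has 1 to 20 rows; each row shifts and turns the commanded pose from where the row before left it, along the tool's axes as they then stand; what a row does not reach is not made up. A row lasts 1/10 s, in which the tool goes at most 50 mm and 8.59 degrees, less where a joint would pass 70% of its speed; a pose out of reach is approached as far as the arm can. A call with a gripper value outside its range is refused whole. The fingers move at their own pace and stop on an object; FORCE is the grip in N (left out, the last holds). Time passes only in rows, so rows that do not move let the fingers close. It gives the time, the measured TCP pose, the force and the opening at its end, in the units of the state.
- ctrl.get_obs(): the state, without advancing time (a new reading comes with each control period).
- get_image(name): name is "scene" or "side" or "wrist"; returns the picture (384x512x3 uint8, red, green, blue); there is no depth.
- calibration(name): a dict with "mtx" (3x3 intrinsics, pixels), "R" (3x3) and "t" (3): a world point X has camera coordinates R X + t. Camera axes: x right, y down, z forward; pixel columns grow to the right and rows downward; lengths in m; the calibration is good to about 2 mm. A picture is of the moment at which its call begins: read the wrist's pose just before it. calibration takes no time and is no camera call; for the wrist camera it gives the pose at the moment of the call.
- finish_job(): hands the job in, once; it reports no verdict.
Trained networks look in the newest picture that a camera, given by its name, has taken for a name from the list of things; names that differ only in an ending like _2 or _b are one class to them, and where a whole thing is asked for, a point or a joint stands for the part that bears it (a point fixed in the world has none). Each returns a list of dicts, best first, with "conf" (0 to 1); they miss things now and then, are a little off and sometimes report something else, mostly with a low value. They report only what shows in the picture. A call takes as long as a camera call. They do not tell look-alikes from the thing itself.
- models.search_frame(camera, name): "extent" ([left, top, right, bottom] in pixels, round what is visible of it).
The state is a dict: "t": time; "q": joint angles; "dq": joint speeds; "effort": joint torques, N m; "tool_pos": TCP position; "tool_rot": TCP orientation; "contact_force": force on the tool from outside, world axes, zero at the start; "wrist_torque": the same for the moment, N m; "opening": finger opening in m.
Only numpy, scipy, OpenCV 4.12 (cv2) and the standard library are available. Lean on these libraries where they do the work, as an engineer would, in place of code of your own. Each camera call takes 0.05 s, during which the arm holds its last target. There are 200 camera calls.

TASK

Make up the two fitting kits from the stock on the bench: the table-lamp kit in the three-cell tray is the square foot, the tall stem and the brass lampholder; the branch-mount kit in the two-cell tray is the short stem and the small ring. Put one part in each cell (whichever cell of its tray you like), standing upright and flat on the cell's floor, clear of rims and dividers. Leave the large ring, the tea cup and the potted plant where they are.

Things in the scene. Friction and masses are not known exactly. Their poses are not given: they have to be found in the camera images.
- tray3: The longer wooden kit tray, 210 x 110 mm, with three open cells in a row, centred at x = -68, 0 and +68 mm in its frame. Fixed to the bench. Origin: centre of its underside, on the bench top; z up, x along the row of cells. The cells' floor is 4 mm thick; outer rim and dividers rise to 12 mm above the bench. Each cell is 64 mm (x) by 100 mm (y) inside; rim 5 mm, dividers 4 mm thick.
- tray2: The shorter wooden kit tray, 142 x 110 mm, with two open cells in a row, centred at x = -34 and +34 mm in its frame. Fixed to the bench. Origin: centre of its underside, on the bench top; z up, x along the row of cells. The cells' floor is 4 mm thick; outer rim and dividers rise to 12 mm above the bench. Each cell is 64 mm (x) by 100 mm (y) inside; rim 5 mm, dividers 4 mm thick.
- foot_mid (a point): Square lamp foot: pale wooden block 44 x 44 mm, 30 mm high, with a dark bore of 16 mm across in the middle of its top. x and y are square to its side faces. Origin of this point: on its axis, half-way up; z is its upright axis. Starts upright on the bench.
- tall_stem_mid (a point): Tall stem: pale wooden round post, 28 mm in diameter, 70 mm high. Origin of this point: on its axis, half-way up; z is its upright axis. Starts upright on the bench.
- lampholder_mid (a point): Lampholder: stepped brass cylinder, lower barrel 36 mm in diameter and 30 mm high, above it a neck 20 mm in diameter and 16 mm high (46 mm in all). Origin of this point: on its axis, half-way up; z is its upright axis. Starts upright on the bench.
- short_stem_mid (a point): Short stem: pale wooden round post, 28 mm in diameter, 36 mm high. Origin of this point: on its axis, half-way up; z is its upright axis. Starts upright on the bench.
- small_ring_mid (a point): Small ring: pale wooden ring, 40 mm outside diameter, 20 mm bore, 20 mm high. Origin of this point: on its axis, half-way up; z is its upright axis. Starts upright on the bench.
- large_ring_mid (a point): Large ring: pale wooden ring, 60 mm outside diameter, 34 mm bore, 20 mm high; it stays in the stock. Origin of this point: on its axis, half-way up; z is its upright axis. Starts upright on the bench.
- cup: Bystander: white tea cup, 70 mm across the rim, 55 mm high, loose. Origin: centre of its underside.
- plant: Bystander: small green plant in a white pot, 68 mm across, leaves to 100 mm high and within 50 mm of its axis, loose. Origin: centre of its underside.
Mind the look-alikes: they are no part of the job. Leave any blue look-alike of the part that bears short_stem_mid alone.

How it is judged:
At the end, for the whole second after the job is handed in: Each kit's parts in their own tray, one to a cell: centres within 19 mm of the cell's centre along the tray, 37 mm across; upright within 0.1 rad, flat on the floor (height within 3 mm), released, at rest; the large ring within 20 mm of its start (((x of foot_mid in the frame of tray3 between -0.087 and -0.049 m and x of tall_stem_mid in the frame of tray3 between -0.019 and 0.019 m and x of lampholder_mid in the frame of tray3 between 0.049 and 0.087 m) or (x of foot_mid in the frame of tray3 between -0.087 and -0.049 m and x of tall_stem_mid in the frame of tray3 between 0.049 and 0.087 m and x of lampholder_mid in the frame of tray3 between -0.019 and 0.019 m) or (x of foot_mid in the frame of tray3 between -0.019 and 0.019 m and x of tall_stem_mid in the frame of tray3 between -0.087 and -0.049 m and x of lampholder_mid in the frame of tray3 between 0.049 and 0.087 m) or (x of foot_mid in the frame of tray3 between -0.019 and 0.019 m and x of tall_stem_mid in the frame of tray3 between 0.049 and 0.087 m and x of lampholder_mid in the frame of tray3 between -0.087 and -0.049 m) or (x of foot_mid in the frame of tray3 between 0.049 and 0.087 m and x of tall_stem_mid in the frame of tray3 between -0.087 and -0.049 m and x of lampholder_mid in the frame of tray3 between -0.019 and 0.019 m) or (x of foot_mid in the frame of tray3 between 0.049 and 0.087 m and x of tall_stem_mid in the frame of tray3 between -0.019 and 0.019 m and x of lampholder_mid in the frame of tray3 between -0.087 and -0.049 m)) and y of foot_mid in the frame of tray3 between -0.037 and 0.037 m and z of foot_mid in the frame of tray3 between 0.016 and 0.022 m and angle between each of foot_mid, tall_stem_mid, lampholder_mid, short_stem_mid, small_ring_mid's own z axis and vertical below 0.1 rad and linear speed of each of foot, tall_stem, lampholder, short_stem, small_ring below 0.02 m/s and y of tall_stem_mid in the frame of tray3 between -0.037 and 0.037 m and z of tall_stem_mid in the frame of tray3 between 0.036 and 0.042 m and y of lampholder_mid in the frame of tray3 between -0.037 and 0.037 m and z of lampholder_mid in the frame of tray3 between 0.024 and 0.03 m and ((x of short_stem_mid in the frame of tray2 between -0.053 and -0.015 m and x of small_ring_mid in the frame of tray2 between 0.015 and 0.053 m) or (x of short_stem_mid in the frame of tray2 between 0.015 and 0.053 m and x of small_ring_mid in the frame of tray2 between -0.053 and -0.015 m)) and y of short_stem_mid in the frame of tray2 between -0.037 and 0.037 m and z of short_stem_mid in the frame of tray2 between 0.019 and 0.025 m and y of small_ring_mid in the frame of tray2 between -0.037 and 0.037 m and z of small_ring_mid in the frame of tray2 between 0.011 and 0.017 m and distance of large_ring_mid from where it was at the start of the episode below 0.02 m); the robot touches nothing.
It fails at once if the tea cup is pushed more than 20 mm or tipped (distance of cup from where it was at the start of the episode above 0.02 m or angle between cup's own z axis and vertical above 0.3 rad).
It fails at once if the potted plant is pushed more than 20 mm or tipped (distance of plant from where it was at the start of the episode above 0.02 m or angle between plant's own z axis and vertical above 0.3 rad).
It also fails if it takes over 128 s, if anything falls off the work surface, if the arm or the gripper's body presses on something with over 40 N, if the wrist force passes 120 N, or if a joint passes its speed limit or range.

## Working session

There is one attempt and no reset: what is moved stays moved. The work goes in short steps, Python scripts to look and compute and a shell command to move; the robot and the scene stay as the last step left them, time stands still between calls to the robot, and variables do not carry over. Pictures are saved under pics/ and viewed, about 12 in all and at most 16, crops included, and the job is handed in when it is done.

```bash
ls; mkdir -p pics; python3 - <<'E'
from station import ctrl, get_image, calibration, models
import cv2,numpy as np
o=ctrl.get_obs();print(o['t'],o['tool_pos'],o['tool_rot'],o['opening'],ctrl.tcp_to_grasp)
for c in ('scene','side'):
    im=get_image(c);cv2.imwrite(f'pics/{c}0.png',cv2.cvtColor(im,cv2.COLOR_RGB2BGR))
    k=calibration(c);print(c,np.round(-k['R'].T@k['t'],3),np.round(k['R'][2],2))
    for n in 'tray3 tray2 foot_mid tall_stem_mid lampholder_mid short_stem_mid small_ring_mid large_ring_mid cup plant'.split():
        print(n,[(np.round(d['extent']).astype(int).tolist(),round(d['conf'],2)) for d in models.search_frame(c,n)][:3])
E
```

```text
pics
0.0 [ 0.19811763 -0.59212185  0.23009066] [-3.09879795e+00 -5.04477780e-01  1.19009735e-04] 0.08553396413062021 0.0187
scene [ 1.51  -0.005  0.803] [-0.78  0.   -0.63]
tray3 [([330, 160, 380, 189], 0.86), ([124, 170, 183, 215], 0.57), ([291, 171, 299, 189], 0.34)]
tray2 [([330, 160, 380, 189], 0.86), ([124, 170, 183, 215], 0.57), ([291, 171, 299, 189], 0.34)]
foot_mid [([214, 175, 231, 194], 0.77)]
tall_stem_mid [([213, 189, 225, 218], 0.68), ([259, 202, 268, 222], 0.27), ([330, 157, 381, 190], 0.16)]
lampholder_mid [([257, 202, 264, 221], 0.48), ([290, 207, 303, 222], 0.3)]
short_stem_mid [([306, 162, 314, 176], 0.62), ([290, 186, 297, 201], 0.5), ([292, 173, 301, 187], 0.46)]
small_ring_mid [([287, 209, 306, 224], 0.71)]
large_ring_mid [([249, 172, 270, 190], 0.66)]
cup [([180, 226, 210, 257], 0.56)]
plant [([314, 223, 341, 262], 0.7)]
side [0.365 0.522 0.686] [ 0.31 -0.62 -0.72]
tray3 [([206, 312, 300, 382], 0.88), ([291, 220, 316, 244], 0.75)]
tray2 [([206, 312, 300, 382], 0.88), ([291, 220, 316, 244], 0.75)]
foot_mid [([303, 189, 323, 210], 0.55), ([206, 312, 299, 384], 0.54), ([238, 199, 249, 219], 0.24)]
tall_stem_mid [([268, 162, 278, 187], 0.59), ([238, 201, 254, 221], 0.54)]
lampholder_mid [([238, 198, 253, 221], 0.71), ([269, 162, 276, 189], 0.63), ([132, 197, 168, 243], 0.31)]
short_stem_mid [([251, 242, 263, 256], 0.78), ([288, 286, 302, 309], 0.77), ([276, 258, 290, 277], 0.73)]
small_ring_mid [([217, 234, 235, 248], 0.61)]
large_ring_mid [([294, 221, 316, 246], 0.82), ([306, 189, 320, 210], 0.34)]
cup [([222, 137, 246, 161], 0.61)]
plant [([130, 198, 168, 244], 0.63)]
```

```bash
python3 - <<'E'
import cv2
a=cv2.imread('pics/scene0.png')[140:280,110:400];b=cv2.imread('pics/side0.png')[110:384,120:400]
cv2.imwrite('pics/a.png',cv2.resize(a,None,fx=2.75,fy=2.75,interpolation=3));cv2.imwrite('pics/b.png',cv2.resize(b,None,fx=2.15,fy=2.15,interpolation=3))
E
```

```text
(no output)
```

View pics/a.png

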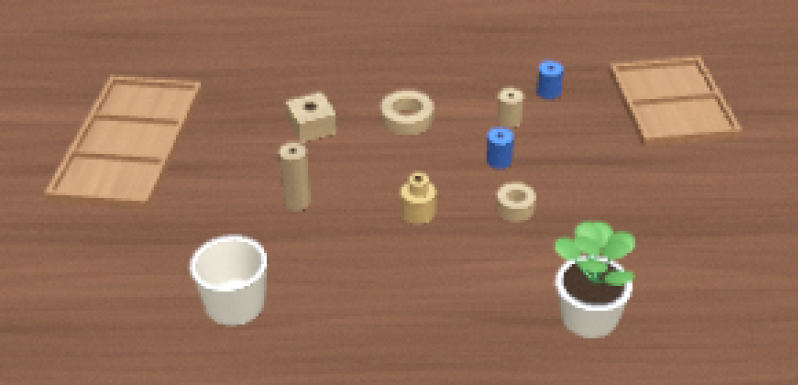

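View pics/b.png

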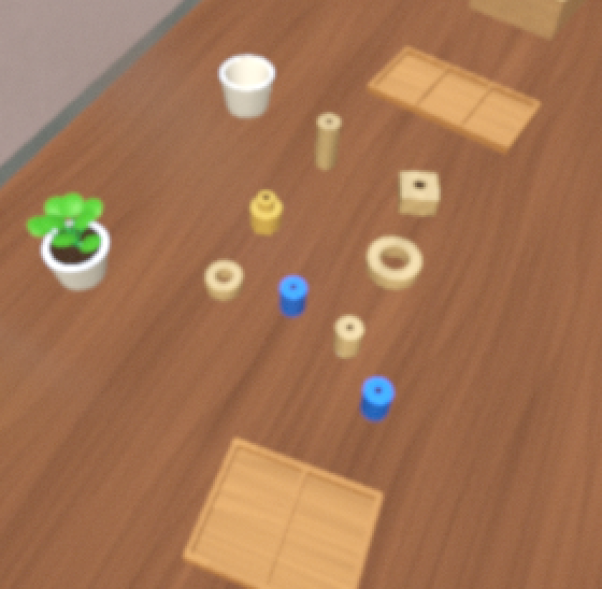

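The pale parts are foot (a: 311,105), tall stem (293,150), lampholder (418,178), short stem (510,94), small ring (516,193) and large ring (407,106). The two blue posts, at (550,68) and (500,137), are the look-alikes. tray3 is on the left and tray2 on the right. Next I project the picked points.

```bash
cat > h.py <<'E'
from station import ctrl, get_image, calibration, models
import cv2,numpy as np
from scipy.spatial.transform import Rotation as Rn
def ray(k,uv,z):
    d=k['R'].T@np.linalg.solve(k['mtx'],[*uv,1]);c=-k['R'].T@k['t'];return (c+d*(z-c[2])/d[2])[:2]
E
python3 - <<'E'
from h import *
A=dict(foot=(311,105,.03),tall=(293,150,.07),lamp=(418,178,.046),short=(510,94,.036),sring=(516,187,.02),lring=(407,104,.02),cup=(229,262,.055),plant=(593,283,.055),blue1=(550,68,.036),blue2=(500,134,.036),
t3a=(112,77,.012),t3b=(200,83,.012),t3c=(148,199,.012),t3d=(48,191,.012),t2a=(612,65,.012),t2b=(702,58,.012),t2c=(740,127,.012),t2d=(645,139,.012))
B=dict(foot=(419,184),tall=(328,122),lamp=(266,197),short=(349,326),sring=(224,273),lring=(396,257),cup=(247,75),plant=(76,244),blue1=(377,388),blue2=(293,286),t3a=(540,103),t3b=(507,150),t3c=(369,86),t3d=(408,47),t2a=(382,492),t2d=(236,440),t2c=(185,556))
ka,kb=calibration('scene'),calibration('side')
for n,(u,v,z) in A.items():
    p=ray(ka,(110+u/2.75-.3,140+v/2.75-.3),z)*1000
    q=ray(kb,(120+B[n][0]/2.15-.3,110+B[n][1]/2.15-.3),z)*1000 if n in B else p*np.nan
    print(n,p.round(),q.round())
o=ctrl.get_obs();M=Rn.from_rotvec(o['tool_rot']).as_matrix();print(M.round(3));k=calibration('wrist')
print('cam in tool',(M.T@(-k['R'].T@k['t']-o['tool_pos'])).round(3),(k['R']@M).round(2),k['mtx'][0,0])
E
```

```text
foot [ 489. -105.] [ 494. -108.]
tall [ 616. -114.] [ 619. -114.]
lamp [635.  11.] [637.  10.]
short [482. 117.] [486. 115.]
sring [621. 113.] [635. 108.]
lring [476.   2.] [479.  -1.]
cup [ 759. -165.] [ 757. -162.]
plant [792. 165.] [777. 171.]
blue1 [433. 167.] [435. 165.]
blue2 [553. 101.] [557.  98.]
t3a [ 405. -346.] [ 405. -348.]
t3b [ 419. -240.] [ 419. -236.]
t3c [ 622. -268.] [ 624. -269.]
t3d [ 607. -375.] [ 609. -380.]
t2a [395. 247.] [395. 242.]
t2b [383. 357.] [nan nan]
t2c [517. 370.] [520. 368.]
t2d [536. 262.] [532. 261.]
[[ 0.948  0.317  0.   ]
 [ 0.317 -0.948  0.   ]
 [ 0.    -0.    -1.   ]]
cam in tool [ 0.071 -0.001 -0.144] [[ 0.    1.   -0.  ]
 [-0.96  0.   -0.28]
 [-0.28  0.    0.96]] 275.65870309373423
```

```bash
cat >> h.py <<'E'
def go(x,y,zg,yaw):
    """print tool-frame shift (mm) and turn (deg) bringing the grasp point to x,y,zg (m), tool x at yaw deg (mod 180)"""
    o=ctrl.get_obs();M=Rn.from_rotvec(o['tool_rot']).as_matrix()
    d=M.T@(np.array([x,y,zg-ctrl.tcp_to_grasp])-o['tool_pos'])*1000
    cur=np.degrees(np.arctan2(M[1,0],M[0,0]));t=-((yaw-cur+90)%180-90)
    a=np.radians(t);c,s=np.cos(a),np.sin(a)
    print('t',round(o['t'],1),'pos',np.round(o['tool_pos'],4),'yaw',round(cur,1),'tilt',np.round(M[:2,2],3),'open',round(o['opening'],4),'| shift before turn',d.round(1),'turn',round(t,1),'| shift after turn',np.round([c*d[0]+s*d[1],-s*d[0]+c*d[1],d[2]],1))
def snap(c,f,s=1):
    k=calibration(c);im=get_image(c);cv2.imwrite(f'pics/{f}.png',cv2.resize(cv2.cvtColor(im,cv2.COLOR_RGB2BGR),None,fx=s,fy=s,interpolation=3));return k
E
python3 -m creep '[[1,0.036,-0.0307,0,0,0,0],[1,0.036,-0.0307,0,0,0,0],[1,0.036,-0.0307,0,0,0,0],[1,0.036,-0.0307,0,0,0,0],[1,0.036,-0.0307,0,0,0,0],[1,0.036,-0.0307,0,0,0,0],[1,0.036,-0.0307,0,0,0,0],[1,0.036,-0.0307,0,0,0,0],[1,0.036,-0.0307,0,0,0,0],[1,0.036,-0.0307,0,0,0,0],[1,0.036,-0.0307,0,0,0,0],[1,0.036,-0.0307,0,0,0,0],[1,0,0,0,0,0,6.2],[1,0,0,0,0,0,6.2],[1,0,0,0,0,0,6.1],[1,0,0,0,0,0,0]]' 40
python3 - <<'E'
from h import *
go(.491,-.106,.018,0)
k=snap('wrist','w1')
for n in ('foot_mid','large_ring_mid','tall_stem_mid'):
    for d in models.search_frame('wrist',n)[:2]:
        e=d['extent'];print(n,np.round(e),d['conf'],ray(k,((e[0]+e[2])/2,(e[1]+e[3])/2),.02).round(3))
E
```

```text
t: 2.7
tool_pos: [0.4912, -0.1061, 0.2314]
tool_rot: [3.142, 0.001, 0.0]
contact_force: [0.1, 0.5, -0.5]
opening: 0.0856
t 2.7 pos [ 0.4912 -0.1061  0.2314] yaw 0.0 tilt [ 0. -0.] open 0.0856 | shift before turn [-2.000e-01 -1.000e-01  2.321e+02] turn 0.0 | shift after turn [-2.000e-01 -1.000e-01  2.321e+02]
foot_mid [235. 148. 280. 196.] 0.63 [ 0.492 -0.11 ]
foot_mid [  0. 193.  19. 243.] 0.54 [0.428 0.23 ]
large_ring_mid [154. 158. 198. 200.] 0.78 [ 0.483 -0.003]
tall_stem_mid [248.  44. 278.  83.] 0.84 [ 0.621 -0.116]
```

View pics/w1.png

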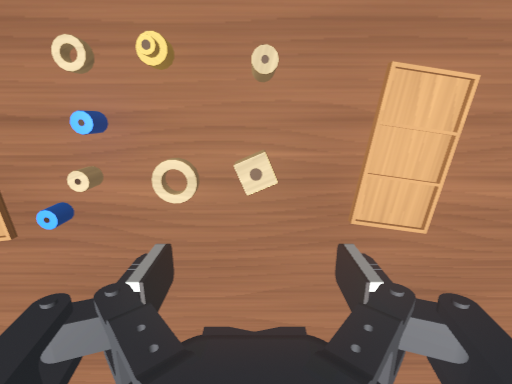

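The wrist view shows the foot bore at (256,174), turned about 20°, the tall stem top at (265,58) and the lampholder top at (149,46). The short stem top is at (79,181), the small ring at (69,52), and all of tray3 is on the right.

```bash
python3 - <<'E'
from h import *
k=calibration('wrist')
for n,p in dict(foot=(256,174,.03),f1=(234,159,.03),f2=(265,152,.03),f3=(278,184,.03),f4=(246,195,.03),tall=(265,58,.07),lamp=(149,45,.046),short=(78,181,.036),sring=(69,52,.02),lring=(174,181,.02),t1=(393,63,.012),t2=(479,76,.012),t3=(427,233,.012),t4=(352,224,.012)).items():
    print(n,(ray(k,p[:2],p[2])*1000).round(1))
E
```

```text
foot [ 491.3 -108.3]
f1 [510.4 -80.7]
f2 [ 519.2 -119.4]
f3 [ 478.3 -136.7]
f4 [463.5 -95.4]
tall [ 618.1 -116.7]
lamp [635.    6.9]
short [483.3 116.1]
sring [633.3 109.5]
lring [ 4.797e+02 -2.000e-01]
t1 [ 623.6 -272.6]
t2 [ 609.3 -379.4]
t3 [ 402.2 -353.2]
t4 [ 415.9 -244.5]
```

```bash
python3 -m creep '[[1,0,0.002,0.02,0,0,-5.9],[1,0,0,0.02,0,0,-5.8],[1,0,0,0.02,0,0,-5.8],[1,0,0,0.03,0,0,0],[1,0,0,0.03,0,0,0],[1,0,0,0.03,0,0,0],[1,0,0,0.03,0,0,0],[1,0,0,0.025,0,0,0],[1,0,0,0.015,0,0,0],[1,0,0,0.008,0,0,0],[0,0,0,0,0,0,0],[0,0,0,0,0,0,0],[0,0,0,0,0,0,0],[0,0,0,0,0,0,0],[0,0,0,0,0,0,0],[0,0,0,0,0,0,0],[0,0,0,-0.02,0,0,0],[0,0,0,-0.03,0,0,0],[0,0,0,-0.03,0,0,0],[0,0,0,0,0,0,0]]' 40
python3 - <<'E'
from h import *
go(.446,-.3005,.022+.004,-8)
E
```

```text
t: 4.9
tool_pos: [0.4942, -0.1094, 0.0882]
tool_rot: [3.101, 0.477, 0.012]
contact_force: [0.0, -0.3, -0.0]
opening: 0.0446
t 4.9 pos [ 0.4942 -0.1094  0.0882] yaw 17.5 tilt [ 0.008 -0.003] open 0.0446 | shift before turn [-104.   167.3   81.1] turn 25.5 | shift after turn [-21.8 195.8  81.1]
```

```bash
python3 -m creep '[[0,0,0,0,0,0,6.4],[0,0,0,0,0,0,6.4],[0,0,0,0,0,0,6.4],[0,0,0,0,0,0,6.3],[0,-0.0044,0.0392,0,0,0,0],[0,-0.0044,0.0392,0,0,0,0],[0,-0.0044,0.0392,0,0,0,0],[0,-0.0044,0.0392,0,0,0,0],[0,-0.0042,0.039,0,0,0,0],[0,0,0,0,0,0,0],[0,0,0,0,0,0,0]]'
python3 - <<'E'
from h import *
go(.446,-.3005,.022+.004,-8)
snap('side','s1')
im=cv2.imread('pics/s1.png')[90:220,230:400];cv2.imwrite('pics/s1c.png',cv2.resize(im,None,fx=4,fy=4,interpolation=3))
E
```

```text
t: 6.0
tool_pos: [0.4414, -0.2991, 0.0822]
tool_rot: [-3.132, 0.222, 0.002]
contact_force: [0.0, 0.4, -1.0]
opening: 0.0443
t 6.0 pos [ 0.4414 -0.2991  0.0822] yaw -8.1 tilt [-0.001  0.002] open 0.0443 | shift before turn [ 4.8  0.9 74.9] turn -0.1 | shift after turn [ 4.8  0.9 74.9]
```

View pics/s1c.png

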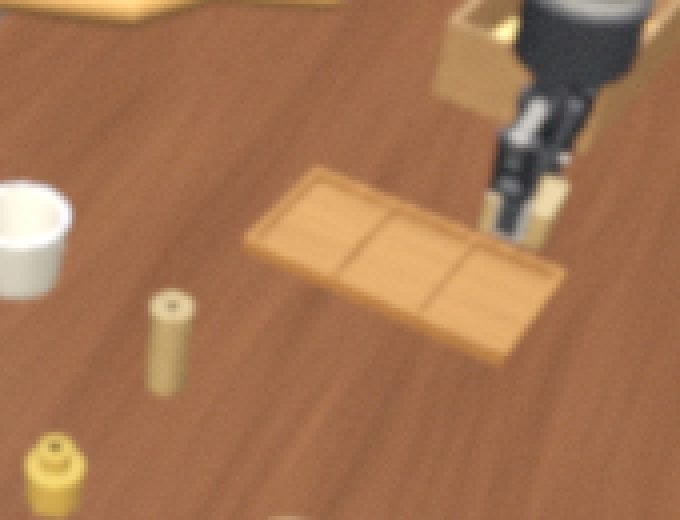

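The foot is held upright near the fingertips above the near cell, with the tray clear below it. Lowering now.

```bash
python3 -m creep '[[0,0.0048,0.001,0.025,0,0,0],[0,0,0,0.025,0,0,0],[0,0,0,0.015,0,0,0],[0,0,0,0.005,0,0,0],[0,0,0,0.004,0,0,0],[0,0,0,0.001,0,0,0],[0,0,0,0,0,0,0]]'
```

```text
t: 6.75
tool_pos: [0.4476, -0.3012, 0.0092]
tool_rot: [3.133, -0.219, 0.002]
contact_force: [-0.5, 0.1, -0.4]
opening: 0.0444
```

```bash
python3 -m creep '[[0,0,0,0.001,0,0,0],[0,0,0,0.001,0,0,0],[0,0,0,0,0,0,0],[0.7,0,0,0,0,0,0],[0.7,0,0,0,0,0,0],[0.7,0,0,0,0,0,0],[0.7,0,0,-0.01,0,0,0],[0.7,0,0,-0.03,0,0,0],[1,0,0,-0.04,0,0,0],[1,0,0,-0.04,0,0,0],[1,0,0,-0.04,0,0,0],[1,0,0,-0.03,0,0,0],[1,0,0,0,0,0,0]]'
python3 - <<'E'
from h import *
go(.635,.009,.022,0)
E
```

```text
t: 8.05
tool_pos: [0.4493, -0.3029, 0.2034]
tool_rot: [3.127, -0.219, 0.014]
contact_force: [0.9, -0.8, 1.2]
opening: 0.0853
t 8.1 pos [ 0.4493 -0.3029  0.2034] yaw -8.0 tilt [ 0.009 -0.008] open 0.0853 | shift before turn [ 138.6 -336.   199.3] turn -8.0 | shift after turn [ 184.  -313.5  199.3]
```

```bash
python3 -m creep '[[1,0.0174,-0.042,0,0,0,0],[1,0.0174,-0.042,0,0,0,0],[1,0.0174,-0.042,0,0,0,0],[1,0.0174,-0.042,0,0,0,0],[1,0.0174,-0.042,0,0,0,0],[1,0.0174,-0.042,0,0,0,0],[1,0.0174,-0.042,0,0,0,0],[1,0.0174,-0.042,0,0,0,0],[1,0,0,0.03,0,0,-8],[1,0,0,0.03,0,0,0],[1,0,0,0.03,0,0,0],[1,0,0,0,0,0,0],[1,0,0,0,0,0,0]]'
python3 - <<'E'
from h import *
k=snap('wrist','w2',1)
go(.6355,.009,.022,0)
for n in ('lampholder_mid','small_ring_mid','foot_mid','tall_stem_mid','short_stem_mid'):
    for d in models.search_frame('wrist',n)[:2]:
        e=d['extent'];print(n,np.round(e),d['conf'],ray(k,((e[0]+e[2])/2,(e[1]+e[3])/2),.02).round(3))
E
```

```text
t: 9.35
tool_pos: [0.6308, 0.0126, 0.1056]
tool_rot: [-3.141, 0.0, 0.003]
contact_force: [0.6, 0.1, 0.3]
opening: 0.0856
t 9.4 pos [0.632  0.0124 0.1075] yaw -0.0 tilt [ 0.001 -0.   ] open 0.0853 | shift before turn [  3.4   3.4 104.2] turn -0.0 | shift after turn [  3.4   3.4 104.2]
lampholder_mid [234. 175. 279. 218.] 0.71 [0.635 0.011]
small_ring_mid [122. 172. 169. 222.] 0.84 [0.634 0.108]
foot_mid [ 5.  1. 92. 47.] 0.51 [0.766 0.163]
tall_stem_mid [374. 198. 455. 258.] 0.76 [ 0.605 -0.131]
short_stem_mid [167. 256. 181. 302.] 0.63 [0.553 0.089]
short_stem_mid [ 93. 363. 114. 384.] 0.58 [0.437 0.174]
```

View pics/w2.png

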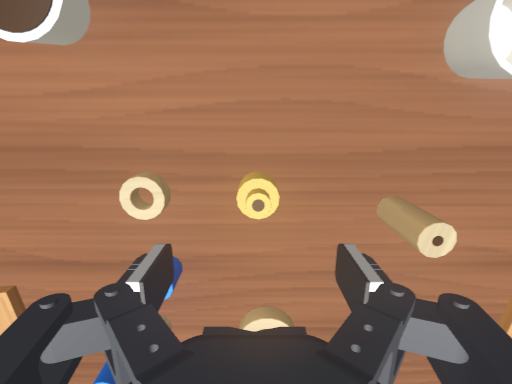

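The lampholder is centred at (258,198), between the fingers. The small ring is at (142,198) and the tall stem top at (437,240). Grasping.

```bash
python3 -m creep '[[1,0.004,0.0024,0.02,0,0,0],[1,0,0,0.03,0,0,0],[1,0,0,0.03,0,0,0],[1,0,0,0.014,0,0,0],[1,0,0,0.01,0,0,0],[1,0,0,0,0,0,0],[0,0,0,0,0,0,0],[0,0,0,0,0,0,0],[0,0,0,0,0,0,0],[0,0,0,0,0,0,0],[0,0,0,0,0,0,0],[0,0,0,0,0,0,0]]'
python3 - <<'E'
from h import *
go(.5135,-.310,.1,-8)
E
```

```text
t: 10.85
tool_pos: [0.6365, 0.01, 0.0038]
tool_rot: [3.141, -0.0, 0.003]
contact_force: [-0.6, -0.1, 7.1]
opening: 0.0349
t 10.8 pos [0.6365 0.01   0.0038] yaw -0.0 tilt [ 0.002 -0.   ] open 0.0349 | shift before turn [-122.8  320.   -77.7] turn 8.0 | shift after turn [-77.1 334.  -77.7]
```

```bash
python3 -m creep '[[0,0,0,-0.02,0,0,0],[0,0,0,-0.04,0,0,0],[0,0,0,-0.04,0,0,0],[0,0,0,-0.04,0,0,0],[0,-0.0153,0.04,0,0,0,0],[0,-0.0153,0.04,0,0,0,0],[0,-0.0153,0.04,0,0,0,0],[0,-0.0153,0.04,0,0,0,0],[0,-0.0153,0.04,0,0,0,0],[0,-0.0153,0.04,0,0,0,0],[0,-0.0153,0.04,0,0,0,0],[0,-0.0153,0.04,0,0,0,0],[0,0,0,0.02,0,0,8],[0,0,0,0.04,0,0,0],[0,0,0,0,0,0,0],[0,0,0,0,0,0,0]]'
python3 - <<'E'
from h import *
go(.5135,-.310,.022+.0045,-8)
k=snap('wrist','w3')
E
```

```text
t: 12.45
tool_pos: [0.512, -0.3089, 0.081]
tool_rot: [-3.132, 0.219, 0.005]
contact_force: [0.4, -1.1, -0.5]
opening: 0.035
t 12.4 pos [ 0.512  -0.3089  0.081 ] yaw -8.0 tilt [-0.003  0.002] open 0.035 | shift before turn [ 1.8  1.  73.2] turn 0.0 | shift after turn [ 1.8  1.  73.2]
```

View pics/w3.png

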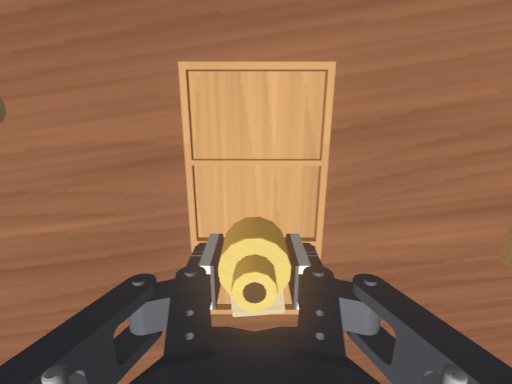

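```bash
python3 - <<'E'
from h import *
k=calibration('wrist')
for n,p in dict(far1=(180,64),far2=(334,64),d1=(257,162),d2=(257,240),foottop=(258,312)).items(): print(n,(ray(k,p,.012)*1000).round(1))
E
```

```text
far1 [ 626.2 -271.8]
far2 [ 611.1 -380.3]
d1 [ 549.2 -316.6]
d2 [ 483.1 -307.5]
foottop [ 410.8 -298.6]
```

```bash
python3 -m creep '[[0,0.003,0.0017,0.02,0,0,0],[0,0,0,0.025,0,0,0],[0,0,0,0.018,0,0,0],[0,0,0,0.006,0,0,0],[0,0,0,0.004,0,0,0],[0,0,0,0,0,0,0],[0,0,0,0.001,0,0,0],[0,0,0,0,0,0,0],[0.7,0,0,0,0,0,0],[0.7,0,0,0,0,0,0],[0.7,0,0,0,0,0,0],[0.7,0,0,-0.01,0,0,0],[0.7,0,0,-0.03,0,0,0],[0.7,0,0,-0.04,0,0,0],[1,0,0,-0.04,0,0,0],[1,0,0,-0.04,0,0,0],[1,0,0,0,0,0,0],[1,0,0,0,0,0,0]]'
python3 - <<'E'
from h import *
go(.618,-.115,.05,0)
k=snap('wrist','w4')
E
```

```text
t: 14.3
tool_pos: [0.5166, -0.3125, 0.1708]
tool_rot: [3.132, -0.219, 0.005]
contact_force: [-0.1, 0.8, 0.3]
opening: 0.0855
t 14.3 pos [ 0.5166 -0.3125  0.1708] yaw -8.0 tilt [ 0.003 -0.002] open 0.0855 | shift before turn [  72.5 -210.   139.3] turn -8.0 | shift after turn [ 101.  -197.9  139.3]
```

View pics/w4.png

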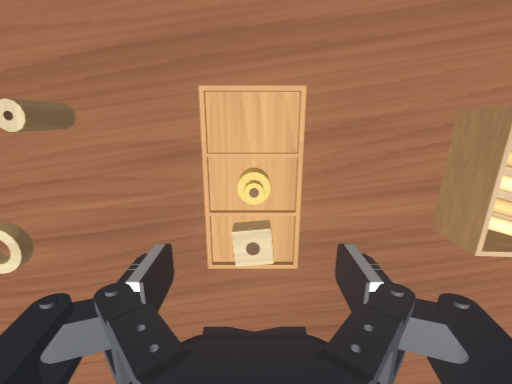

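Foot in the near cell (252,245) and lampholder in the middle cell (254,188), both upright and clear. Tall stem next.

```bash
python3 -m creep '[[1,0.0145,-0.042,0,0,0,0],[1,0.0145,-0.042,0,0,0,0],[1,0.0145,-0.042,0,0,0,0],[1,0.0145,-0.042,0,0,0,0],[1,0.0145,-0.042,0,0,0,0],[1,0,0,0,0,0,-8],[1,0,0,0,0,0,0],[1,0,0,0.03,0,0,0],[1,0,0,0.04,0,0,0],[1,0,0,0.04,0,0,0],[1,0,0,0.02,0,0,0],[1,0,0,0.01,0,0,0],[1,0,0,0,0,0,0],[0,0,0,0,0,0,0],[0,0,0,0,0,0,0],[0,0,0,0,0,0,0],[0,0,0,0,0,0,0],[0,0,0,0,0,0,0],[0,0,0,0,0,0,0]]'
python3 - <<'E'
from h import *
go(.582,-.3205,.17,-8)
E
```

```text
t: 16.25
tool_pos: [0.6176, -0.1143, 0.0294]
tool_rot: [3.141, -0.0, 0.003]
contact_force: [0.9, 0.1, 3.2]
opening: 0.0271
t 16.2 pos [ 0.6176 -0.1143  0.0294] yaw -0.0 tilt [ 0.002 -0.001] open 0.0271 | shift before turn [ -35.4  206.3 -121.8] turn 8.0 | shift after turn [  -6.3  209.2 -121.8]
```

```bash
python3 -m creep '[[0,0,0,-0.02,0,0,0],[0,0,0,-0.03,0,0,0],[0,0,0,-0.04,0,0,0],[0,0,0,-0.03,0,0,0],[0,-0.0059,0.0344,0,0,0,0],[0,-0.0059,0.0344,0,0,0,0],[0,-0.0059,0.0344,0,0,0,0],[0,-0.0059,0.0344,0,0,0,0],[0,-0.0059,0.0344,0,0,0,0],[0,-0.0059,0.0344,0,0,0,0],[0,0,0,0,0,0,8],[0,0,0,0,0,0,0],[0,0,0,0.04,0,0,0],[0,0,0,0.04,0,0,0],[0,0,0,0.01,0,0,0],[0,0,0,0,0,0,0],[0,0,0,0,0,0,0]]'
python3 - <<'E'
from h import *
go(.582,-.3205,.0334+.0187,-8)
E
```

```text
t: 17.95
tool_pos: [0.5825, -0.3207, 0.0601]
tool_rot: [3.133, -0.217, 0.003]
contact_force: [-0.5, -0.6, -0.2]
opening: 0.027
t 17.9 pos [ 0.5825 -0.3207  0.0601] yaw -7.9 tilt [ 0.002 -0.001] open 0.027 | shift before turn [-0.5 -0.1 26.7] turn 0.1 | shift after turn [-0.5 -0.1 26.7]
```

```bash
python3 -m creep '[[0,0,0,0.015,0,0,0],[0,0,0,0.008,0,0,0],[0,0,0,0.003,0,0,0],[0,0,0,0,0,0,0],[0,0,0,0.001,0,0,0],[0,0,0,0,0,0,0],[0.6,0,0,0,0,0,0],[0.6,0,0,0,0,0,0],[0.6,0,0,0,0,0,0],[0.7,0,0,-0.01,0,0,0],[0.7,0,0,-0.03,0,0,0],[0.7,0,0,-0.04,0,0,0],[1,0,0,-0.04,0,0,0],[1,0,0,-0.04,0,0,0],[1,0,0,0,0,0,0],[1,0,0,0,0,0,0]]'
python3 - <<'E'
from h import *
go(.634,.109,.022,0)
k=snap('wrist','w5')
E
```

```text
t: 19.55
tool_pos: [0.5822, -0.321, 0.1937]
tool_rot: [3.132, -0.219, 0.005]
contact_force: [0.2, 0.7, -0.5]
opening: 0.0853
t 19.6 pos [ 0.5822 -0.321   0.1937] yaw -8.0 tilt [ 0.003 -0.002] open 0.0853 | shift before turn [  -9.2 -433.4  189.7] turn -8.0 | shift after turn [  51.2 -430.4  189.7]
```

View pics/w5.png

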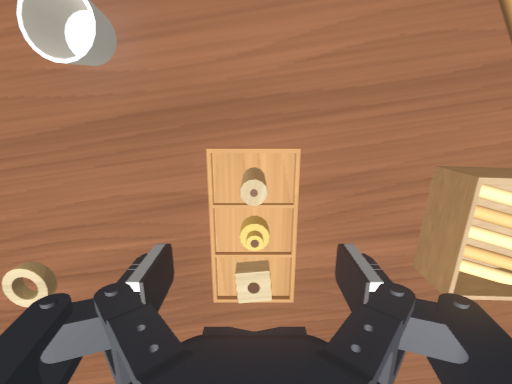

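All three lamp-kit parts stand in their cells: tall stem (253,188), lampholder (255,235), foot (253,283). Small ring next.

```bash
python3 -m creep '[[1,-0.0009,-0.0433,0,0,0,0],[1,-0.0009,-0.0433,0,0,0,0],[1,-0.0009,-0.0433,0,0,0,0],[1,-0.0009,-0.0433,0,0,0,0],[1,-0.0009,-0.0433,0,0,0,0],[1,-0.0009,-0.0433,0,0,0,0],[1,-0.0009,-0.0433,0,0,0,0],[1,-0.0009,-0.0433,0,0,0,0],[1,-0.0009,-0.0433,0,0,0,0],[1,-0.0009,-0.0433,0,0,0,0],[1,0,0,0,0,0,-8],[1,0,0,0.04,0,0,0],[1,0,0,0.04,0,0,0],[1,0,0,0,0,0,0],[1,0,0,0,0,0,0]]'
python3 - <<'E'
from h import *
k=snap('wrist','w6')
go(.634,.109,.022,0)
for n in ('small_ring_mid',):
    for d in models.search_frame('wrist',n)[:2]:
        e=d['extent'];print(n,np.round(e),d['conf'],ray(k,((e[0]+e[2])/2,(e[1]+e[3])/2),.015).round(3))
E
```

```text
t: 21.1
tool_pos: [0.6311, 0.1094, 0.1091]
tool_rot: [3.141, -0.0, -0.008]
contact_force: [0.6, -0.4, 0.7]
opening: 0.0854
t 21.1 pos [0.6329 0.1094 0.1116] yaw -0.0 tilt [-0. -0.] open 0.085 | shift before turn [  1.1   0.4 108.3] turn -0.0 | shift after turn [  1.1   0.4 108.3]
small_ring_mid [230. 171. 277. 219.] 0.95 [0.634 0.111]
```

```bash
python3 -m creep '[[1,0.001,-0.001,0.02,0,0,0],[1,0,0,0.03,0,0,0],[1,0,0,0.03,0,0,0],[1,0,0,0.018,0,0,0],[1,0,0,0.01,0,0,0],[1,0,0,0,0,0,0],[0,0,0,0,0,0,0],[0,0,0,0,0,0,0],[0,0,0,0,0,0,0],[0,0,0,0,0,0,0],[0,0,0,0,0,0,0],[0,0,0,0,0,0,0]]'
python3 - <<'E'
from h import *
go(.4915,.3115,.1,6)
E
```

```text
t: 22.4
tool_pos: [0.6351, 0.1107, 0.0052]
tool_rot: [-3.141, 0.0, -0.004]
contact_force: [-0.8, -0.7, 6.1]
opening: 0.0387
t 22.4 pos [0.6351 0.1107 0.0052] yaw -0.0 tilt [0.003 0.   ] open 0.0387 | shift before turn [-143.4 -200.8  -76.5] turn -6.0 | shift after turn [-121.6 -214.7  -76.5]
```

```bash
python3 -m creep '[[0,0,0,-0.02,0,0,0],[0,0,0,-0.03,0,0,0],[0,0,0,-0.04,0,0,0],[0,0,0,-0.03,0,0,0],[0,-0.0239,-0.0335,0,0,0,0],[0,-0.0239,-0.0335,0,0,0,0],[0,-0.0239,-0.0335,0,0,0,0],[0,-0.0239,-0.0335,0,0,0,0],[0,-0.0239,-0.0335,0,0,0,0],[0,-0.0239,-0.0335,0,0,0,0],[0,0,0,0,0,0,-6],[0,0,0,0,0,0,0],[0,0,0,0.02,0,0,0],[0,0,0,0.02,0,0,0],[0,0,0,0,0,0,0],[0,0,0,0,0,0,0]]'
python3 - <<'E'
from h import *
go(.4915,.3115,.0052+.0187+.004,6)
k=snap('wrist','w7')
E
```

```text
t: 24.0
tool_pos: [0.4906, 0.3109, 0.0832]
tool_rot: [3.137, 0.161, -0.001]
contact_force: [0.0, -0.1, 0.0]
opening: 0.0385
t 24.0 pos [0.4906 0.3109 0.0832] yaw 5.9 tilt [-0.001 -0.   ] open 0.0385 | shift before turn [ 1.  -0.5 74. ] turn -0.1 | shift after turn [ 1.  -0.5 74. ]
```

View pics/w7.png

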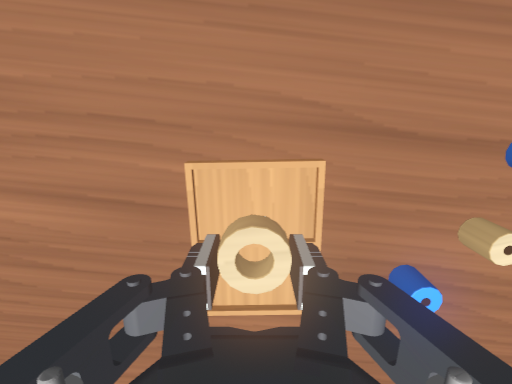

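The ring is held level over the far cell. The tray2 far rim is at y≈161 and the divider at y≈243, hidden behind the ring. I check the centring before lowering.

```bash
python3 - <<'E'
from h import *
k=calibration('wrist');a=np.radians(5.8);u=np.array([np.cos(a),np.sin(a)])*1000
f=(ray(k,(186,163),.012)+ray(k,(325,161),.012))/2*1000; n=(ray(k,(209,314),.012)+ray(k,(301,312),.012))/2*1000
print(f,n,'centre',f-.071*u,'far cell',f-.037*u,'near',f-.105*u, ray(k,(317,243),.012),ray(k,(194,243),.012))
E
```

```text
[527.54150372 314.69634826] [386.86714444 300.37436269] centre [456.90497339 307.52135116] far cell [490.73091749 310.95726526] near [423.07902929 304.08543705] [0.46347982 0.25477855] [0.45259112 0.3598885 ]
```

Centred within 1 mm. Lowering and releasing.

```bash
python3 -m creep '[[0,0,0,0.02,0,0,0],[0,0,0,0.025,0,0,0],[0,0,0,0.018,0,0,0],[0,0,0,0.006,0,0,0],[0,0,0,0.004,0,0,0],[0,0,0,0,0,0,0],[0,0,0,0.001,0,0,0],[0,0,0,0,0,0,0],[0.7,0,0,0,0,0,0],[0.7,0,0,0,0,0,0],[0.7,0,0,0,0,0,0],[0.7,0,0,-0.01,0,0,0],[0.7,0,0,-0.03,0,0,0],[0.7,0,0,-0.04,0,0,0],[1,0,0,-0.04,0,0,0],[1,0,0,0,0,0,0],[1,0,0,0,0,0,0]]'
python3 - <<'E'
from h import *
go(.484,.116,.022,0)
E
```

```text
t: 25.75
tool_pos: [0.4914, 0.3121, 0.1317]
tool_rot: [-3.136, -0.164, -0.006]
contact_force: [0.1, -0.7, -0.3]
opening: 0.0854
t 25.8 pos [0.4914 0.3121 0.1317] yaw 6.0 tilt [0.004 0.002] open 0.0854 | shift before turn [-28.4 194.4 128. ] turn 6.0 | shift after turn [ -7.9 196.3 128. ]
```

```bash
python3 -m creep '[[1,-0.0057,0.0389,0,0,0,0],[1,-0.0057,0.0389,0,0,0,0],[1,-0.0057,0.0389,0,0,0,0],[1,-0.0057,0.0389,0,0,0,0],[1,-0.0056,0.0388,0,0,0,0],[1,0,0,0,0,0,6],[1,0,0,0.01,0,0,0],[1,0,0,0,0,0,0],[1,0,0,0,0,0,0]]'
python3 - <<'E'
from h import *
k=snap('wrist','w8')
go(.484,.116,.022,0)
for d in models.search_frame('wrist','short_stem_mid')[:3]:
        e=d['extent'];print(np.round(e),d['conf'],ray(k,((e[0]+e[2])/2,(e[1]+e[3])/2),.018).round(3))
E
```

```text
t: 26.65
tool_pos: [0.4814, 0.1158, 0.1178]
tool_rot: [3.141, 0.004, -0.005]
contact_force: [-0.2, 0.4, 0.9]
opening: 0.0853
t 26.7 pos [0.4819 0.1159 0.1184] yaw 0.1 tilt [-0.002 -0.   ] open 0.0854 | shift before turn [ 2.300e+00 -1.000e-01  1.151e+02] turn 0.1 | shift after turn [ 2.300e+00 -1.000e-01  1.151e+02]
[239. 176. 271. 215.] 0.86 [0.482 0.116]
[260.  94. 292. 132.] 0.73 [0.554 0.098]
[182. 224. 219. 266.] 0.66 [0.432 0.168]
```

View pics/w8.png

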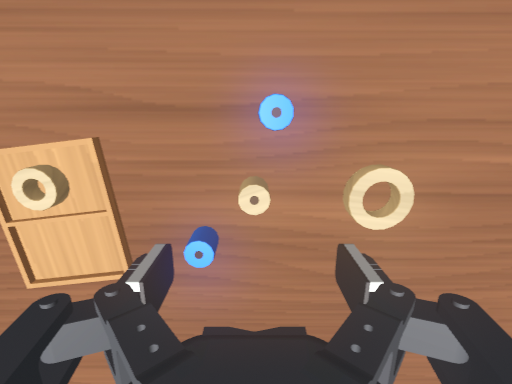

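The pale stem at (254,198) is the target. The blue ones at (276,112) and (199,250) are clear of the finger paths, and the ring sits in tray2's far cell.

```bash
python3 -m creep '[[1,0.0015,0,0.025,0,0,0],[1,0,0,0.03,0,0,0],[1,0,0,0.03,0,0,0],[1,0,0,0.018,0,0,0],[1,0,0,0.01,0,0,0],[1,0,0,0,0,0,0],[0,0,0,0,0,0,0],[0,0,0,0,0,0,0],[0,0,0,0,0,0,0],[0,0,0,0,0,0,0],[0,0,0,0,0,0,0],[0,0,0,0,0,0,0],[0,0,0,0,0,0,0]]'
python3 - <<'E'
from h import *
go(.423,.304,.1,6)
E
```

```text
t: 28.05
tool_pos: [0.4849, 0.1153, 0.0074]
tool_rot: [-3.141, 0.0, -0.003]
contact_force: [-1.5, -0.1, 5.7]
opening: 0.0269
t 28.1 pos [0.4849 0.1153 0.0074] yaw -0.0 tilt [0.002 0.   ] open 0.0269 | shift before turn [ -61.8 -188.7  -74. ] turn -6.0 | shift after turn [ -41.7 -194.1  -74. ]
```

```bash
python3 -m creep '[[0,0,0,-0.02,0,0,0],[0,0,0,-0.03,0,0,0],[0,0,0,-0.04,0,0,0],[0,0,0,-0.03,0,0,0],[0,-0.0124,-0.0377,0,0,0,0],[0,-0.0124,-0.0377,0,0,0,0],[0,-0.0124,-0.0377,0,0,0,0],[0,-0.0124,-0.0377,0,0,0,0],[0,-0.0124,-0.0377,0,0,0,0],[0,0,0,0,0,0,-6],[0,0,0,0,0,0,0],[0,0,0,0.03,0,0,0],[0,0,0,0.03,0,0,0],[0,0,0,0,0,0,0],[0,0,0,0,0,0,0]]'
python3 - <<'E'
from h import *
go(.423,.304,.0074+.0187+.004,6)
E
```

```text
t: 29.55
tool_pos: [0.4218, 0.3029, 0.0659]
tool_rot: [3.137, 0.161, -0.002]
contact_force: [0.8, -0.3, -0.4]
opening: 0.0269
t 29.6 pos [0.4218 0.3029 0.0659] yaw 5.9 tilt [-0.001 -0.001] open 0.0269 | shift before turn [ 1.4 -1.  54.5] turn -0.1 | shift after turn [ 1.4 -1.  54.5]
```

```bash
python3 -m creep '[[0,0.001,-0.001,0.02,0,0,0],[0,0,0,0.02,0,0,0],[0,0,0,0.01,0,0,0],[0,0,0,0.004,0,0,0],[0,0,0,0,0,0,0],[0,0,0,0.001,0,0,0],[0,0,0,0,0,0,0],[0.6,0,0,0,0,0,0],[0.6,0,0,0,0,0,0],[0.6,0,0,0,0,0,0],[0.7,0,0,-0.01,0,0,0],[0.7,0,0,-0.03,0,0,0],[0.7,0,0,-0.04,0,0,0],[1,0,0,-0.04,0,0,0],[1,0,0,-0.04,0,0,0],[1,0,0,-0.03,0,0,0],[1,0,0,0,0,0,0],[1,0,0,0,0,0,0]]'
python3 - <<'E'
from h import *
go(.42,.30,.2,6)
snap('wrist','w9')
snap('side','s9');snap('scene','c9')
a=cv2.imread('pics/c9.png')[140:270,110:400];b=cv2.imread('pics/w9.png')
cv2.imwrite('pics/f.png',np.vstack([cv2.resize(a,(600,269),interpolation=3),cv2.resize(b,(400,300))if 0 else np.hstack([cv2.resize(b,(400,300)),cv2.resize(cv2.imread('pics/s9.png'),(200,150)).repeat(2,0)])]))
E
```

```text
t: 31.35
tool_pos: [0.4233, 0.3051, 0.2028]
tool_rot: [-3.136, -0.164, -0.004]
contact_force: [0.2, -0.5, -0.3]
opening: 0.0856
t 31.4 pos [0.4233 0.3051 0.2028] yaw 6.0 tilt [0.002 0.001] open 0.0856 | shift before turn [-3.8  4.7 21.4] turn -0.0 | shift after turn [-3.8  4.7 21.4]
```

View pics/f.png

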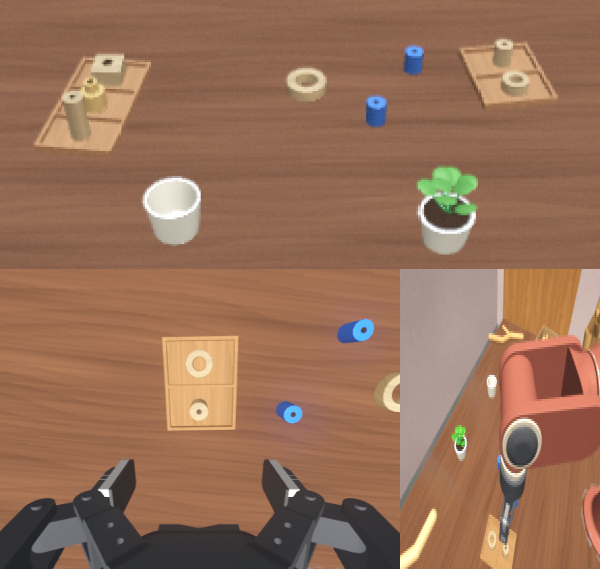

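All five parts stand upright in separate cells, and the large ring, cup, plant and blue look-alikes haven't moved. Handing in.

```bash
python3 -c "
from station import finish_job
print(finish_job())"
```

```text
the job is handed in; nothing more can be done
None
```

Both kits are made up and handed in at about 31 s of the 128 s allowed.

- **tray3:** the foot is in the near cell, the lampholder in the middle and the tall stem in the far cell.
- **tray2:** the short stem is in the near cell and the small ring in the far cell.

My last pictures, from the scene and wrist cameras, show all five parts upright, flat and near the middle of separate cells. The gripper was open and about 0.2 m above the bench. The large ring, cup, plant and both blue look-alikes look unmoved.

The final check was by eye; I did not measure the parts' final poses. The largest contact force reported at the end of any move was about 7 N. No check failed. The camera estimates agreed to a few millimetres for the parts I moved, apart from the small ring. There the first two views differed by about 14 mm, and closer wrist views settled it before the grasp.

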